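# Set up the honing stage

### The job

Set up the honing stage for sharpening the burnishers: seat the blue stone carrier on the grey base so that its three ball feet sit fully home, the foot at the red-dotted end in the cone of the red-banded post and the other two in the groove and on the flat, and let go of it. Then lay the large oil stone flat in the carrier's tray, lengthwise and down between the low fences, without unseating the carrier. Set both down gently rather than dropping them, and leave the other things on the bench where they are.

Things in the scene. Friction and masses are not known exactly. Their poses are not given: they have to be found in the camera images.
- base: Fixed grey T-shaped slab 150 x 136 mm, 14 mm thick, with three steel posts. Origin under the slab on the bench; z up, +x to the cone post (round, 30 mm, red band) at x +55, y 0 mm; groove post (rectangular) at x -50, y +45; flat post (round) at x -50, y -45. Rims of cone and groove 70 mm above the bench, flat top 63.7; slab to seats is free for fingertips.
- carrier: Loose blue metal T plate, 0.32 to 0.52 kg. Origin under the tray's middle at the ball bottoms; z up, +x to the single foot (red dot). Spine x -66 to +71, 54 mm wide (y): grip it across near x 0. Cross arm 118 mm wide, x -66 to -34. Plate underside 18, top 30 mm above origin. Mass centre x about -10. Home: origin 63.7 mm above the base's origin, same yaw.
- red_foot (a point): Centre of the ball foot (18 mm across) under the carrier's red-dotted end: carrier x +55, y 0, z +9 mm.
- groove_foot (a point): Centre of the carrier's ball foot (18 mm across) at carrier x -50, y +45, z +9 mm.
- flat_foot (a point): Centre of the carrier's ball foot (18 mm across) at carrier x -50, y -45, z +9 mm.
- cone_seat (a point): Where the ball's centre lies when home in the cone: 72.7 mm above the bench. Cone with 45 degree walls, 20 mm across at the rim, polished and oiled, so that the ball slides home by itself when let go with its centre within about 5 mm of the axis.
- groove_seat (a point): Where the ball's centre lies when home in the 90 degree vee groove (20 mm wide at the rim, 36 mm long, running towards the cone): 72.7 mm above the bench.
- flat_seat (a point): Where the ball's centre lies when home on the flat (a disc 30 mm across): 72.7 mm above the bench.
- tray_floor (a point): Middle of the tray floor on the carrier's top face, 30 mm above its origin; axes as the carrier's. The tray is 97 mm (x) by 47 mm (y) between low fences, 6 mm high, at both ends and at the four corners; the long sides are open from x -30 to +30 mm.
- oil_stone: Loose dark grey oil stone, a block 40 x 90 x 25 mm, 0.16 to 0.29 kg: the larger of the two stones. Origin under its middle, z up, long axis y (either way round serves).
- rubbing_stone: Smaller grey abrasive block 32 x 75 x 22 mm, a bystander: leave it alone. Origin under its middle.
Mind the look-alikes: they are no part of the job. What is shaped like the oil_stone but orange is not meant.

How it is judged:
By the outcome, as a careful person would: the job done as asked, in the order asked, and still so for the second after the job is handed in, with the robot touching nothing.
It also fails if it takes over 64 s, if anything falls off the work surface, if the arm or the gripper's body presses on something with over 40 N, if the wrist force passes 120 N, or if a joint passes its speed limit or range.

### The arm

A 7-joint arm with a two-finger parallel gripper is mounted at the origin on the work surface; the furniture and walls round the work are solid. World frame = base frame: x ahead of the robot, y to its left, z up, the work surface at z = 0. Lengths are in m, angles in rad, forces in N, time in s.
With the tool pointing down it reaches from about 0.425 to 1.025 m from the base axis. Payload 9.4 kg.
Tool frame: the origin (TCP) lies at the very end of the fingers, on their centre line; the grasp point (between the pads) lies 19 mm behind it (robot.grasp_offset is the distance from the TCP to the grasp point, in m); z points along the fingers, y is the line along which they close (so a half turn about z gives the same grasp; the last joint's range is limited). The gripper opens to 85 mm and grips with 20 to 120 N. Pads are 22 mm wide; open, the fingers measure 114 mm over their backs; the gripper's body (76 mm by 85 mm) begins 54 mm behind the grasp point. The pads swing forward as they close: fully open they stand 13 mm farther back than shut.
Start: joints at [1.196, 0.599, -0.003, 1.599, 0.002, 0.943, -0.08], TCP at [0.213, -0.693, 0.205] pointing down, gripper open.
Joint ranges: [-2.57, 2.57], [-0.35, 1.97], [-1.29, 1.29], [0.11, 2.56], [-1.05, 4.19], [0.11, 1.86], [-2.63, 2.63]. Speed limits (rad/s): [2.22, 2.22, 3.01, 3.01, 3.14, 3.14, 3.14].

### API

Orientations are given as a unit quaternion [w, x, y, z].
In Python, from rig import robot, cams, workorder gives the robot as it stands.
- The arm moves only by the tool move_arm, never from a script. Its arguments are lists of equal length, an entry for each row: "xyz": the shift along the tool's x, y, z in mm, a list of three; "twist": the turn, a rotation vector about the tool's x, y, z in degrees, a list of three. A call has 1 to 20 rows; each row is the pose to reach, as a shift and turn from the pose commanded when the call began, along the tool's axes at that moment; what a row does not reach only later rows make up. A row lasts 1/12 s, in which the tool goes at most 41.7 mm and 7.16 degrees, less where a joint would pass 70% of its speed; a pose out of reach is approached as far as the arm can. A call with a gripper value outside its range is refused whole. "jaw" is the closure, from 0 (fully open) to 1 (shut), set as the call begins (left out, the last holds). The fingers move at their own pace and stop on an object; "force" is the grip in N (left out, the last holds). Time passes only in rows, so rows that repeat a pose let the fingers close. It gives the time, the measured TCP pose, the force, the opening and the grip force at its end, in the units of the state.
- robot.sense(): the state, without advancing time (a new reading comes with each control period).
- cams.grab_frame(name): name is "scene" or "side" or "wrist"; returns (picture, depth): 420x560x3 uint8, red, green, blue; 420x560 float32, m along the optical axis (not along the pixel's ray), 0 where there is no reading.
- cams.camera_model(name): a dict with "camera_matrix" (3x3 intrinsics, pixels), "k1" (the pictures are not rectified: a ray, as slopes to the right and down, at radius r is drawn at 1 + k1 r^2 times it, then the intrinsics apply), "rvec" (rotation vector, rad) and "tvec" (3), from world to camera coordinates, as OpenCV has them. Camera axes: x right, y down, z forward; pixel columns grow to the right and rows downward; lengths in m; the calibration is good to about 2 mm. A picture is of the moment at which its call begins: read the wrist's pose just before it. camera_model takes no time and is no camera call; for the wrist camera it gives the pose at the moment of the call.
- workorder.close_job(): hands the job in; it is judged then, once.
The state is a dict: "t": time; "joint_positions": joint angles; "qd": joint speeds; "effort": joint torques, N m; "tcp_pos": TCP position; "tcp_rot": TCP orientation; "force": force on the tool from outside, world axes, zero at the start; "wrist_torque": the same for the moment, N m; "gripper_width": finger opening in m; "gripper_force": force on a finger pad.
Only numpy, scipy, OpenCV 4.12 (cv2) and the standard library are available. Lean on these libraries where they do the work, as an engineer would, in place of code of your own. Each camera call takes 0.05 s, during which the arm holds its last target. There are 200 camera calls.

## Working session

There is one attempt and no reset: what is moved stays moved. The work goes in short steps, Python scripts to look and compute and a tool call to move; the robot and the scene stay as the last step left them, time stands still between calls to the robot, and variables do not carry over. Pictures are saved under pics/ and viewed, at most 12 in all, crops included, and the job is handed in when it is done.

Besides the shell and the picture viewer there is one more tool, called after "Emit:" as name(argument=value, ...) on one line, values as JSON. move_arm: Moves the arm, as the interface text tells. Its arguments: {"type":"object","properties":{"xyz":{"type":"array"},"twist":{"type":"array"},"jaw":{"type":"number"},"force":{"type":"number"}},"required":["xyz","twist"]}

```bash
ls; mkdir -p pics; cat > h.py <<'E'
import numpy as np, cv2
from rig import robot, cams, workorder
from scipy.spatial.transform import Rotation as R
def grab(n):
    m=cams.camera_model(n); p,d=cams.grab_frame(n); return p,d,m
def save(p,f): cv2.imwrite('pics/'+f,cv2.cvtColor(p,cv2.COLOR_RGB2BGR))
def ray(m,uv):
    K=np.array(m['camera_matrix']);uv=np.atleast_2d(uv).astype(float)
    x=cv2.undistortPoints(uv[:,None],K,np.array([m['k1'],0,0,0,0.]),None,None,None) if False else und(uv,K,m['k1'])
    Rm=cv2.Rodrigues(np.array(m['rvec'],float))[0];t=np.array(m['tvec'],float).ravel()
    return -Rm.T@t,(np.c_[x,np.ones(len(x))])@Rm, x
def und(uv,K,k1):
    return cv2.undistortPoints(uv.reshape(-1,1,2),K,np.array([k1,0,0,0],float)).reshape(-1,2)
def onplane(m,uv,z):
    c,d,_=ray(m,uv); return c+d*((z-c[2])/d[:,2])[:,None]
def bydepth(m,dep,uv):
    uv=np.atleast_2d(uv); c,d,_=ray(m,uv); u=uv.round().astype(int)
    return c+d*dep[u[:,1],u[:,0]][:,None]
def proj(m,P):
    return cv2.projectPoints(np.atleast_2d(P).astype(float),np.array(m['rvec'],float),np.array(m['tvec'],float),np.array(m['camera_matrix'],float),np.array([m['k1'],0,0,0],float))[0].reshape(-1,2)
E
python3 - <<'E'
from h import *
out=[]
for n in('scene','side'):
    p,d,m=grab(n); save(p,n+'0.png'); np.savez(n+'0.npz',p=p,d=d,**{k:np.array(v) for k,v in m.items()})
    c,_,_=ray(m,[[280,210]]);print(n,c,m['k1'])
    out.append(p)
s=robot.sense();print(s['tcp_pos'],s['tcp_rot'],s['t'],s['force'])
E
```

```text
pics
scene [-0.43337743 -0.94733845  0.67337483] -0.15076898802664745
side [ 0.14742972 -1.13542665  0.51695629] -0.00041788214712258376
[ 0.21255256 -0.69263603  0.20388338] [-7.00460362e-04  9.88930794e-01  1.48375745e-01 -1.79217865e-04] 0.1 [0.51558738 0.38878957 0.77620719]
```

View pics/scene0.png

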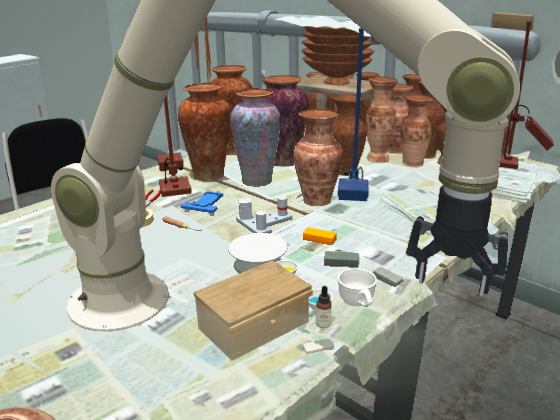

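View pics/side0.png

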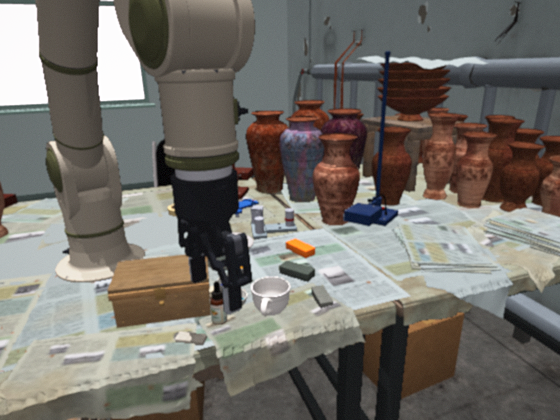

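The scene view shows the carrier at about (201,203), the base at (263,215), the dark stone at (341,259), the smaller stone at (385,275) and the orange decoy at (319,236). In the side view the oil stone is at (296,270) and the carrier at (245,206), partly hidden by the arm.

```bash
python3 - <<'E'
from h import *
for n,pts in(('scene',[[201,203],[188,207],[218,193],[263,222],[245,202],[281,200],[261,214],[341,257],[385,274],[319,236],[258,248],[317,150],[352,186],[182,223],[358,160]]),('side',[[296,270],[321,295],[300,247],[246,206],[270,227]])):
    f=np.load(n+'0.npz');
    for u,P in zip(pts,bydepth(f,f['d'],pts)):print(n,u,P.round(3))
m=cams.camera_model('wrist');print(m['camera_matrix'],m['k1']);c,d,_=ray(m,[[280,210],[280,0],[0,210]]);print(c,d)
E
```

```text
scene [201, 203] [0.45 0.25 0.03]
scene [188, 207] [0.408 0.264 0.026]
scene [218, 193] [0.531 0.262 0.036]
scene [263, 222] [ 0.473 -0.009  0.039]
scene [245, 202] [0.488 0.082 0.071]
scene [281, 200] [0.577 0.018 0.067]
scene [261, 214] [ 0.467 -0.007  0.066]
scene [341, 257] [ 0.48  -0.285  0.028]
scene [385, 274] [ 0.49  -0.412  0.025]
scene [319, 236] [ 0.532 -0.169  0.027]
scene [258, 248] [ 0.335 -0.131  0.056]
scene [317, 150] [ 0.705 -0.013  0.201]
scene [352, 186] [ 0.783 -0.095  0.082]
scene [182, 223] [0.333 0.195 0.019]
scene [358, 160] [1.042 0.065 0.066]
side [296, 270] [ 0.483 -0.296  0.023]
side [321, 295] [ 0.495 -0.421  0.019]
side [300, 247] [ 0.547 -0.169  0.021]
side [246, 206] [0.497 0.242 0.022]
side [270, 227] [0.524 0.039 0.009]
[[326.25008404   0.         280.50145332]
 [  0.         326.25008404 203.39525218]
 [  0.           0.           1.        ]] -0.03623384569033254
[ 0.27700025 -0.67286618  0.37162509] [[-0.27807639 -0.082119   -0.95725765]
 [ 0.322614    0.10285045 -1.13381466]
 [-0.53814221  0.76208739 -0.95556213]]
```

```bash
cat >> h.py <<'E'
def down(yaw):  # tool x at yaw (deg), z down
    a=np.radians(yaw); return R.from_matrix(np.array([[np.cos(a),np.sin(a),0],[np.sin(a),-np.cos(a),0],[0,0,-1.]]))
def rel(p,yaw):
    s=robot.sense(); q=s['tcp_rot']; T=R.from_quat([q[1],q[2],q[3],q[0]])
    print('xyz',(T.inv().apply(np.array(p)-s['tcp_pos'])*1000).round(1),'twist',np.degrees((T.inv()*down(yaw)).as_rotvec()).round(2))
E
python3 -c "
from h import *
rel([.48,-.27,.30],0)"
```

```text
xyz [ 379.7 -325.7  -95.7] twist [-0.08  0.02 17.07]
```

Emit:
move_arm(xyz=[[30,-26,-35],[60,-52,-70],[90,-78,-96],[120,-104,-96],[150,-130,-96],[180,-155,-96],[210,-181,-96],[240,-207,-96],[270,-232,-96],[300,-258,-96],[330,-284,-96],[360,-309,-96],[380,-326,-96],[380,-326,-96],[380,-326,-96],[380,-326,-96]], twist=[[0,0,2],[0,0,4],[0,0,6],[0,0,8],[0,0,10],[0,0,12],[0,0,14],[0,0,16],[0,0,17],[0,0,17],[0,0,17],[0,0,17],[0,0,17],[0,0,17],[0,0,17],[0,0,17]])

```text
t: 1.43
tcp_pos: [0.4798, -0.2704, 0.3004]
tcp_rot: [0.0, 1.0, 0.001, -0.0]
force: [-0.4, 0.1, 1.2]
gripper_width: 0.0854
gripper_force: 0.0
```

```bash
python3 - <<'E'
from h import *
p,d,m=grab('wrist'); save(p,'w1.png'); np.savez('w1.npz',p=p,d=d,**{k:np.array(v) for k,v in m.items()})
print(robot.sense()['tcp_pos']); rel([.50,.14,.30],0)
E
```

```text
[ 0.4794968  -0.27104109  0.30044874]
xyz [ 2.030e+01 -4.111e+02  3.000e-01] twist [ 0.02  0.05 -0.02]
```

View pics/w1.png

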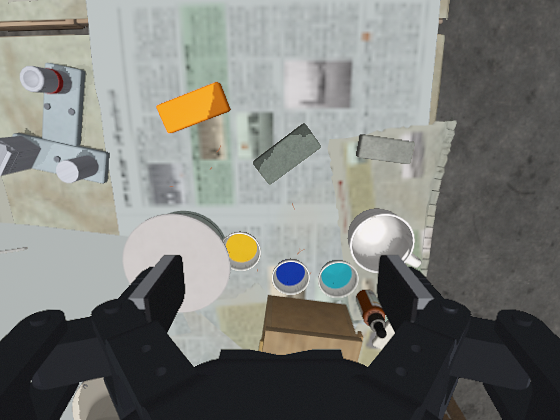

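The wrist view shows the oil stone centred near (287,154), the rubbing stone at (388,149) and the orange decoy at (193,107). The base's cone post is at (40,80) and the flat post at (75,170). Next I go over the carrier and base.

Emit:
move_arm(xyz=[[2,-40,0],[4,-80,0],[6,-120,0],[8,-160,0],[10,-200,0],[12,-240,0],[14,-280,0],[16,-320,0],[18,-360,0],[20,-395,0],[20,-411,0],[20,-411,0],[20,-411,0],[20,-411,0]], twist=[[0,0,0],[0,0,0],[0,0,0],[0,0,0],[0,0,0],[0,0,0],[0,0,0],[0,0,0],[0,0,0],[0,0,0],[0,0,0],[0,0,0],[0,0,0],[0,0,0]])

```text
t: 2.65
tcp_pos: [0.5001, 0.1388, 0.3004]
tcp_rot: [0.001, 1.0, -0.001, -0.0]
force: [-1.0, -1.1, 0.8]
gripper_width: 0.0855
gripper_force: 0.0
```

```bash
python3 - <<'E'
from h import *
p,d,m=grab('wrist'); save(p,'w2.png'); np.savez('w2.npz',p=p,d=d,**{k:np.array(v) for k,v in m.items()})
E
```

```text
(no output)
```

View pics/w2.png

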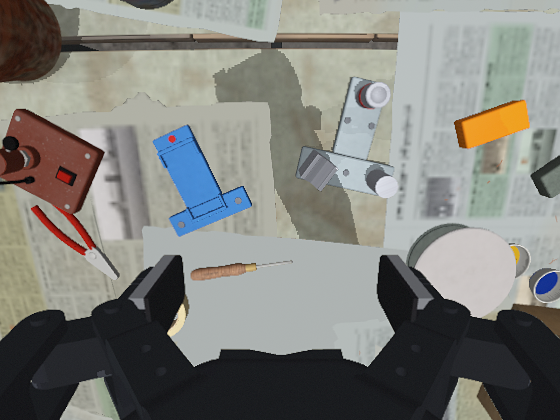

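The carrier is in clear view: red dot at (172,138), cross arm at (211,212). The base shows the cone at (373,94), groove at (318,169) and flat at (382,180).

```bash
cat > meas.py <<'E'
from h import *
def world(f):
    d=f['d']; v,u=np.nonzero(d>0); return np.c_[u,v],bydepth(f,d,np.c_[u,v])
def clean(mask): return cv2.morphologyEx(mask.astype(np.uint8),cv2.MORPH_OPEN,np.ones((3,3)))
def biggest(mask):
    n,l,s,c=cv2.connectedComponentsWithStats(mask.astype(np.uint8)); i=1+np.argmax(s[1:,4]); return l==i
E
python3 - <<'E'
from meas import *
f=np.load('w2.npz'); p=f['p']; d=f['d']
hsv=cv2.cvtColor(p,cv2.COLOR_RGB2HSV)
uv,P=world(f); XYZ=np.full(d.shape+(3,),np.nan); XYZ[uv[:,1],uv[:,0]]=P
roi=np.zeros(d.shape,bool); roi[115:245,140:260]=1
blue=biggest(roi&(hsv[...,0]>98)&(hsv[...,0]<120)&(hsv[...,1]>110))
red=biggest(roi&((hsv[...,0]<8)|(hsv[...,0]>172))&(hsv[...,1]>120)&(np.arange(420)[:,None]<160)&(np.arange(560)<195))
print('n',blue.sum(),red.sum())
r=np.argwhere(red)[:,::-1].mean(0); 
m=(blue|red); m=cv2.morphologyEx(m.astype(np.uint8),cv2.MORPH_CLOSE,np.ones((5,5)))>0
z=XYZ[m][:,2]; print('z pct',np.nanpercentile(z,[2,10,30,50,70,90,98]).round(4))
Q=XYZ[m]; Q=Q[(Q[:,2]>.024)&(Q[:,2]<.045)]
print('reddot',r,'plane',onplane(f,[r],.03),XYZ[int(r[1]),int(r[0])])
c=Q[:,:2].mean(0); w,V=np.linalg.eigh(np.cov((Q[:,:2]-c).T)); a=V[:,1]; 
rd=onplane(f,[r],.03)[0,:2]; a=a*np.sign(a@(rd-c)); b=np.array([-a[1],a[0]])
o=c+a*.00888
print('axis yaw',np.degrees(np.arctan2(a[1],a[0])),'origin',o,'dotyaw',np.degrees(np.arctan2(*(rd-c)[::-1])),'std',np.sqrt(w))
L=np.c_[(Q[:,:2]-o)@a,(Q[:,:2]-o)@b]*1000
print('ext x',np.percentile(L[:,0],[.3,99.7]),'spine y',np.percentile(L[L[:,0]>-25,1],[1,99]),'cross y',np.percentile(L[L[:,0]<-40,1],[1,99]), 'dot',(rd-o)@a,(rd-o)@b)
# base posts
roi=np.zeros(d.shape,bool); roi[70:210,285:410]=1
t=roi&(XYZ[...,2]>.055)&(XYZ[...,2]<.08)
n,l,s,_=cv2.connectedComponentsWithStats(t.astype(np.uint8))
for i in range(1,n):
    if s[i,4]<40: continue
    q=XYZ[l==i]; zt=np.percentile(q[:,2],90); q2=q[q[:,2]>zt-.004]
    print('post',s[i],'z',np.percentile(q[:,2],[10,50,90]).round(4),cv2.minEnclosingCircle((q2[:,:2]*1000).astype(np.float32)),cv2.minAreaRect((q2[:,:2]*1000).astype(np.float32)))
cv2.imwrite('pics/basecrop.png',cv2.cvtColor(cv2.resize(p[70:215,280:420],None,fx=4,fy=4,interpolation=cv2.INTER_CUBIC),cv2.COLOR_RGB2BGR))
E
```

```text
n 4708 33
z pct [0.0247 0.0272 0.028  0.0285 0.0291 0.0309 0.035 ]
reddot [171.51515152 138.60606061] plane [[0.53387366 0.28326863 0.03      ]] [0.53472229 0.28366402 0.0306779 ]
axis yaw 24.215430798785906 origin [0.48077834 0.25928081] dotyaw 24.299985002422165 std [0.02372496 0.04122079]
ext x [-68.71347564  66.21315207] spine y [-25.92732821  26.28728425] cross y [-56.06841772  58.68651346] dot 0.058262499053709456 9.908556454255386e-05
post [363  82  28  27 581] z [0.0617 0.0677 0.0693] ((587.2742309570312, 24.922204971313477), 15.276947975158691) ((587.6279907226562, 24.681093215942383), (28.853796005249023, 28.930675506591797), 70.30379486083984)
post [300 153  38  39 773] z [0.0598 0.0662 0.0691] ((494.3800048828125, 91.36929321289062), 23.515779495239258) ((494.8182067871094, 90.91563415527344), (32.26849365234375, 36.02772521972656), 54.07548904418945)
post [374 175  24  23 428] z [0.0606 0.0622 0.0632] ((475.406494140625, 3.0638668537139893), 14.986677169799805) ((475.1763916015625, 3.283977508544922), (28.729326248168945, 27.474838256835938), 47.58141326904297)
```

View pics/basecrop.png

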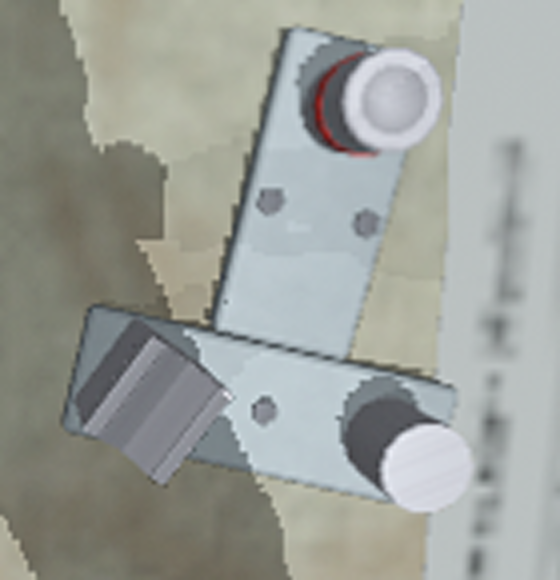

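The crop shows the three posts cleanly: the cone is the white rim at crop (392,100), the groove runs across (155,405), and the flat is at (427,467). The post distances match the drawing (114.0, 90.0 and 114.1 mm), so the base origin is about (0.5335, 0.0366) with yaw −12.2°. Next is a close look at the carrier.

```bash
python3 -c "
from h import *
rel([.424,.234,.16],24.2)"
```

```text
xyz [-76.3 -95.2 140.5] twist [  0.05   0.03 -24.32]
```

Emit:
move_arm(xyz=[[-12,-15,22],[-24,-30,44],[-36,-45,66],[-48,-60,88],[-60,-75,110],[-72,-90,132],[-76,-95,140],[-76,-95,140],[-76,-95,140]], twist=[[0,0,-4],[0,0,-8],[0,0,-12],[0,0,-16],[0,0,-20],[0,0,-24],[0,0,-24.3],[0,0,-24.3],[0,0,-24.3]])

```text
t: 3.45
tcp_pos: [0.4245, 0.2349, 0.1609]
tcp_rot: [0.0, 0.978, 0.21, -0.0]
force: [0.2, -0.3, 0.3]
gripper_width: 0.0857
gripper_force: 0.0
```

```bash
python3 - <<'E'
from meas import *
p,d,m=grab('wrist'); save(p,'w3.png'); np.savez('w3.npz',p=p,d=d,**{k:np.array(v) for k,v in m.items()})
f=m; hsv=cv2.cvtColor(p,cv2.COLOR_RGB2HSV)
blue=biggest((hsv[...,0]>98)&(hsv[...,0]<122)&(hsv[...,1]>100))
blue=cv2.morphologyEx(blue.astype(np.uint8),cv2.MORPH_CLOSE,np.ones((9,9)))
cs,_=cv2.findContours(blue,cv2.RETR_EXTERNAL,cv2.CHAIN_APPROX_NONE); c=max(cs,key=cv2.contourArea)
ap=cv2.approxPolyDP(c,6,True).reshape(-1,2); W=onplane(f,ap,.03)[:,:2]
o=np.array([.4808,.2593]);a=np.radians(24.2);B=np.array([[np.cos(a),np.sin(a)],[-np.sin(a),np.cos(a)]])
L=(W-o)@B.T*1000
for x,y in zip(ap,L):print(x,y.round(1))
red=biggest(((hsv[...,0]<8)|(hsv[...,0]>172))&(hsv[...,1]>120)&(cv2.dilate(blue,np.ones((5,5)))>0)) 
r=np.argwhere(red)[:,::-1].mean(0); print('dot',r,red.sum(),(onplane(f,[r],.03)[0,:2]-o)@B.T*1000)
v,u=np.nonzero(blue&(d>0)); print('z',np.percentile(bydepth(f,d,np.c_[u,v])[:,2],[5,50,95]))
print(robot.sense()['tcp_pos'])
E
```

```text
[252  38] [66.4 25.1]
[251 157] [-33.7  28.1]
[217 161] [-37.3  59.5]
[218 192] [-66.6  60.1]
[339 194] [-68.6 -54.1]
[342 163] [-39.2 -55.5]
[308 159] [-35.5 -24.1]
[312  40] [ 64.9 -25.3]
dot [281.29166667  48.33333333] 72 [58.30895117  0.47099258]
z [0.02711096 0.02846531 0.03408979]
[0.42508817 0.23493321 0.16145921]
```

View pics/w3.png

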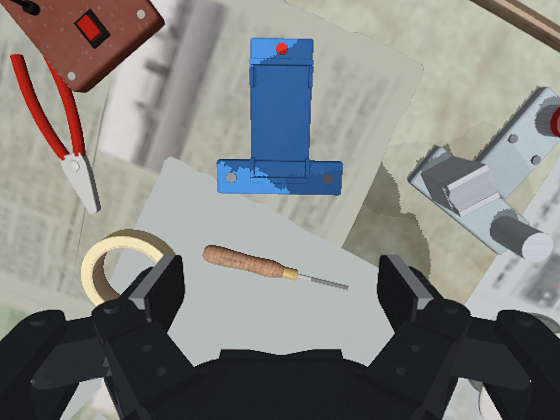

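The close view shows the carrier with its red dot at (281,48), spine centred on column 281, and cross arm over rows 160–194. From its edges the origin is about (0.477, 0.259) with yaw 23.1°.

```bash
python3 -c "
from h import *
rel([.477,.2592,.004],23.1)
f=[np.load(n) for n in('w2.npz','w3.npz')]
# two-view height of red dot
a=[ray(g,[u]) for g,u in zip(f,([171.5,138.6],[281.3,48.3]))]
A=np.c_[a[0][1][0],-a[1][1][0]];s=np.linalg.lstsq(A,a[1][0]-a[0][0],rcond=None)[0];print('tri',a[0][0]+s[0]*a[0][1][0],a[1][0]+s[1]*a[1][1][0])"
```

```text
xyz [ 57.2  -1.  157.5] twist [ 0.04 -0.05  1.06]
tri [0.53381599 0.28357039 0.02914405] [0.53395095 0.28369329 0.0291742 ]
```

Emit:
move_arm(xyz=[[30,-1,25],[57,-1,50],[57,-1,80],[57,-1,105],[57,-1,125],[57,-1,140],[57,-1,150],[57,-1,157],[57,-1,157.5],[57,-1,157.5],[57,-1,157.5]], twist=[[0,0,-1],[0,0,1.1],[0,0,1.1],[0,0,1.1],[0,0,1.1],[0,0,1.1],[0,0,1.1],[0,0,1.1],[0,0,1.1],[0,0,1.1],[0,0,1.1]])

```text
t: 4.42
tcp_pos: [0.476, 0.2605, 0.0041]
tcp_rot: [-0.0, 0.98, 0.201, 0.001]
force: [1.1, -0.9, 0.8]
gripper_width: 0.0854
gripper_force: 0.0
```

Emit:
move_arm(xyz=[[0,0,0],[0,0,0],[0,0,0],[0,0,0],[0,0,0],[0,0,0],[0,0,0],[0,0,0],[0,0,0],[0,0,0]], twist=[[0,0,0],[0,0,0],[0,0,0],[0,0,0],[0,0,0],[0,0,0],[0,0,0],[0,0,0],[0,0,0],[0,0,0]], jaw=1, force=60)

```text
t: 5.25
tcp_pos: [0.4755, 0.2606, 0.0033]
tcp_rot: [-0.0, 0.979, 0.202, 0.0]
force: [0.4, -0.5, 4.3]
gripper_width: 0.0001
gripper_force: 2.3
```

```bash
python3 - <<'E'
from h import *
ps=[]
for n in('wrist','scene','side'):
    p,d,m=grab(n); ps.append(p); np.savez(n+'4.npz',p=p,d=d,**{k:np.array(v) for k,v in m.items()})
s=robot.sense(); print({k:np.round(s[k],3) for k in('tcp_pos','gripper_width','gripper_force','force','wrist_torque')})
a=cv2.resize(ps[0],(400,300)); b=cv2.resize(ps[1][150:270,120:280],(400,300)); c=cv2.resize(ps[2][150:270,170:330],(400,300))
save(np.vstack([np.hstack([a,b]),np.hstack([c,c*0])]),'m4.png')
E
```

```text
{'tcp_pos': array([0.475, 0.261, 0.003]), 'gripper_width': np.float64(0.0), 'gripper_force': np.float64(2.589), 'force': array([-0.016, -0.443,  5.877]), 'wrist_torque': array([ 0.028, -0.123,  0.035])}
```

View pics/m4.png

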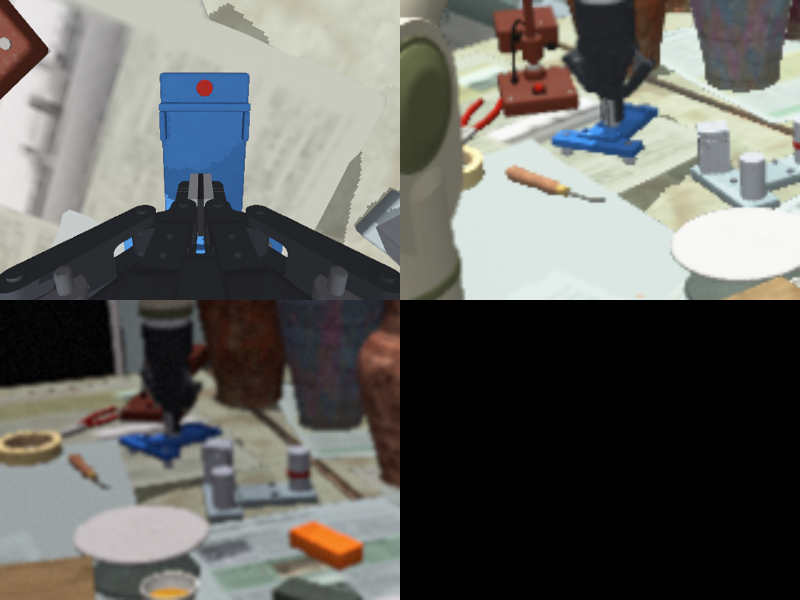

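The composite shows the jaws shut above the middle of the blue plate, with the red dot at (205,88) in the wrist tile. The grasp missed and the carrier looks unmoved. I need the true fingertip height and the carrier height.

```bash
python3 - <<'E'
from meas import *
f=np.load('wrist4.npz'); s=robot.sense()
print('tcp proj',proj(f,[s['tcp_pos'],s['tcp_pos']+[0,0,.019]]))
pts=[[280,245],[276,250],[284,250],[280,265],[270,262],[260,200],[245,130],[310,200],[285,123]]
print(np.c_[pts,bydepth(f,f['d'],pts).round(4)])
g=np.load('scene4.npz'); p=g['p']; d=g['d']
for n in('scene','side'):
    g=np.load(n+'4.npz'); print(n,'tcp proj',proj(g,[s['tcp_pos'],s['tcp_pos']+[0,0,.03]]))
E
python3 - <<'E'
import sys; sys.path.insert(0,'.')
from h import *
g=np.load('scene4.npz'); h=np.load('side4.npz')
a=cv2.resize(g['p'][170:230,170:240],(400,343),interpolation=cv2.INTER_NEAREST);b=cv2.resize(h['p'][180:250,205:285],(400,350),interpolation=cv2.INTER_NEAREST)[:343]
save(np.hstack([a,b]),'/../pics/m5.png') if False else cv2.imwrite('pics/m5.png',np.hstack([a,b])[...,::-1])
E
```

```text
tcp proj [[281.29798844 238.89799247]
 [281.3712317  253.25791115]]
[[2.800e+02 2.450e+02 4.844e-01 2.651e-01 3.560e-02]
 [2.760e+02 2.500e+02 4.839e-01 2.667e-01 4.140e-02]
 [2.840e+02 2.500e+02 4.850e-01 2.634e-01 4.070e-02]
 [2.800e+02 2.650e+02 4.844e-01 2.650e-01 5.530e-02]
 [2.700e+02 2.620e+02 4.826e-01 2.686e-01 5.220e-02]
 [2.600e+02 2.000e+02 4.982e-01 2.809e-01 2.820e-02]
 [2.450e+02 1.300e+02 5.244e-01 2.986e-01 2.790e-02]
 [3.100e+02 2.000e+02 5.071e-01 2.600e-01 2.790e-02]
 [2.850e+02 1.230e+02 5.339e-01 2.841e-01 3.080e-02]]
scene tcp proj [[205.83034029 207.2757741 ]
 [205.17463125 198.82704337]]
side tcp proj [[239.59033483 209.78355616]
 [239.13556162 202.36645419]]
```

View pics/m5.png

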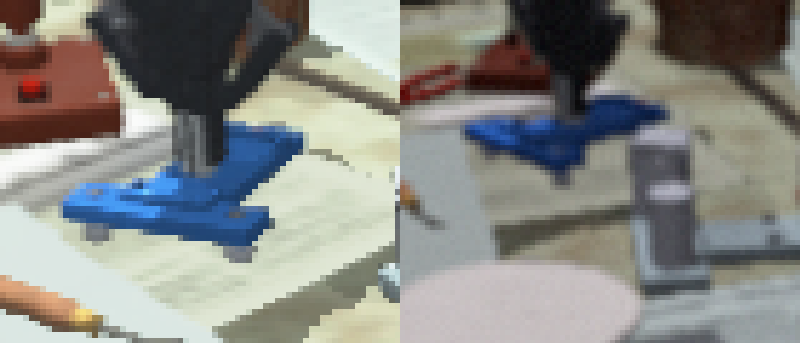

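The enlarged scene (left) and side (right) views show the closed fingers ending at the plate's top near (200,172) and (570,115), with the carrier standing level on its feet. I lift straight up and check where the fingertips really end compared with the TCP.

Emit:
move_arm(xyz=[[0,0,-5],[0,0,-15],[0,0,-30],[0,0,-50],[0,0,-70],[0,0,-80],[0,0,-80]], twist=[[0,0,0],[0,0,0],[0,0,0],[0,0,0],[0,0,0],[0,0,0],[0,0,0]])

```text
t: 5.98
tcp_pos: [0.4763, 0.2609, 0.0855]
tcp_rot: [-0.001, 0.98, 0.201, 0.002]
force: [0.5, -1.1, -0.2]
gripper_width: -0.0
gripper_force: 0.0
```

```bash
python3 - <<'E'
from meas import *
p,d,f=grab('wrist'); s=robot.sense(); np.savez('w5.npz',p=p,d=d,**{k:np.array(v) for k,v in f.items()})
print(s['tcp_pos'],s['gripper_width'],s['force'],'proj',proj(f,[s['tcp_pos']]))
pts=np.c_[np.full(30,280),np.arange(215,275,2)]
q=R.from_quat(np.r_[s['tcp_rot'][1:],s['tcp_rot'][0]])
P=bydepth(f,d,pts);L=q.inv().apply(P-s['tcp_pos'])*1000
print(np.c_[pts[:,1],P[:,2]*1000,L].round(0))
r=p[...,0].astype(int); hsv=cv2.cvtColor(p,cv2.COLOR_RGB2HSV)
roi=np.zeros(d.shape,bool);roi[0:240,150:420]=1
b=biggest(roi&(hsv[...,0]>98)&(hsv[...,0]<122)&(hsv[...,1]>100)); v,u=np.nonzero(b&(d>0));Q=bydepth(f,d,np.c_[u,v]);print('carrier z',np.percentile(Q[:,2],[5,50,95]))
E
```

```text
[0.47584819 0.26051748 0.08422527] -0.0001843679229875853 [0.36152782 0.2466073  0.46371958] proj [[281.4981661  238.87760885]]
[[ 215.   28.   -4.   -1.   57.]
 [ 217.   28.   -5.   -1.   56.]
 [ 219.   28.   -7.   -1.   56.]
 [ 221.   28.   -8.   -1.   56.]
 [ 223.   29.  -10.   -1.   55.]
 [ 225.   28.  -12.   -1.   57.]
 [ 227.   29.  -13.   -1.   55.]
 [ 229.   29.  -14.   -1.   56.]
 [ 231.   29.  -16.   -1.   55.]
 [ 233.   29.  -17.   -1.   55.]
 [ 235.   29.  -19.   -1.   55.]
 [ 237.   27.  -21.   -1.   57.]
 [ 239.   29.  -22.   -1.   56.]
 [ 241.   28.  -24.   -1.   57.]
 [ 243.  115.   10.   -1.  -30.]
 [ 245.  117.   10.   -1.  -33.]
 [ 247.  119.   10.   -1.  -35.]
 [ 249.  254.   68.   -0. -169.]
 [ 251.  125.   11.   -1.  -40.]
 [ 253.  126.   10.   -1.  -42.]
 [ 255.  128.   10.   -1.  -44.]
 [ 257.  130.   10.   -1.  -46.]
 [ 259.  132.   10.   -1.  -48.]
 [ 261.  133.   10.   -1.  -49.]
 [ 263.  136.   10.   -1.  -51.]
 [ 265.  138.   10.   -1.  -53.]
 [ 267.  139.   10.   -1.  -54.]
 [ 269.  141.   11.   -1.  -57.]
 [ 271.  142.   10.   -1.  -58.]
 [ 273.  144.   10.   -1.  -60.]]
carrier z [0.02731061 0.0284387  0.03419108]
```

Emit:
move_arm(xyz=[[0,0,0],[0,0,0],[0,0,0],[0,0,0],[0,0,0],[0,0,0],[0,0,0],[0,0,0]], twist=[[0,0,0],[0,0,0],[0,0,0],[0,0,0],[0,0,0],[0,0,0],[0,0,0],[0,0,0]], jaw=0.3)

```text
t: 6.7
tcp_pos: [0.4752, 0.2604, 0.083]
tcp_rot: [0.0, 0.979, 0.202, -0.0]
force: [-0.2, -0.2, -0.3]
gripper_width: 0.0596
gripper_force: 0.0
```

```bash
python3 - <<'E'
from meas import *
p,d,f=grab('wrist'); s=robot.sense(); np.savez('w6.npz',p=p,d=d,**{k:np.array(v) for k,v in f.items()})
print(s['tcp_pos'],s['gripper_width'],robot.grasp_offset,[a for a in dir(robot) if a[0]!='_'])
q=R.from_quat(np.r_[s['tcp_rot'][1:],s['tcp_rot'][0]])
for g,n in((np.load('w5.npz'),'shut'),(f,'part')):
    dd=np.array(d if n=='part' else g['d']); uv,P=world({**{k:g[k] for k in('camera_matrix','k1','rvec','tvec')},'d':dd})
    L=q.inv().apply(P-s['tcp_pos'])*1000
    k=(L[:,2]<-5)&(L[:,2]>-120)&(np.abs(L[:,1])<60)
    for lo in range(-60,60,10):
        kk=k&(L[:,1]>=lo)&(L[:,1]<lo+10)
        if kk.sum()>5: print(n,lo,'tip z',np.percentile(L[kk,2],[90,98,100]).round(1),'x at tip',np.median(L[kk&(L[:,2]>np.percentile(L[kk,2],90)),0]).round(1))
for n in('scene','side'):
    p2,d2,m2=grab(n); np.savez(n+'6.npz',p=p2,d=d2,**{k:np.array(v) for k,v in m2.items()})
    u=proj(m2,[s['tcp_pos'],s['tcp_pos']+[0,0,.028]]);print(n,u); x,y=u[0].astype(int)
    cv2.imwrite(f'pics/{n}6.png',cv2.resize(p2[y-45:y+30,x-45:x+45],(400,333))[...,::-1])
a=cv2.imread('pics/scene6.png');b=cv2.imread('pics/side6.png');cv2.imwrite('pics/m6.png',np.hstack([a,b]))
E
```

```text
[0.47524891 0.26042718 0.08308976] 0.05979891384755157 0.0187 ['PlanningError', 'grasp_offset', 'sense']
shut -60 tip z [-106.  -102.   -97.9] x at tip 11.6
shut -50 tip z [-98.5 -92.1 -85.9] x at tip 11.7
shut -40 tip z [-84.3 -79.5 -73.6] x at tip -0.1
shut -30 tip z [-79.7 -74.2 -69.9] x at tip 11.7
shut -20 tip z [-71.1 -42.4 -33.6] x at tip 6.8
shut -10 tip z [-56.8 -38.1 -31.2] x at tip 10.7
shut 0 tip z [-57.1 -38.5 -30.9] x at tip 10.6
shut 10 tip z [-71.9 -43.9 -33.3] x at tip 6.8
shut 20 tip z [-80.1 -74.9 -71.2] x at tip 12.0
shut 30 tip z [-84.9 -80.  -72.8] x at tip -2.2
shut 40 tip z [-99.  -92.6 -85.9] x at tip 11.7
shut 50 tip z [-106.3 -102.5  -98.6] x at tip 11.6
part -60 tip z [-85.5 -79.5 -72. ] x at tip 10.6
part -50 tip z [-58.3 -42.3 -36. ] x at tip 5.9
part -40 tip z [-40.6 -33.6 -29.7] x at tip 4.2
part -30 tip z [-96.  -83.  -56.8] x at tip 15.5
part -20 tip z [-101.3  -98.2  -96.8] x at tip 8.9
part -10 tip z [-102.   -99.1  -97.1] x at tip 9.0
part 0 tip z [-101.4  -98.8  -96.9] x at tip 8.8
part 10 tip z [-101.5  -98.4  -96.4] x at tip 9.1
part 20 tip z [-48.1 -34.6 -29.8] x at tip -0.5
part 30 tip z [-46.6 -37.  -32.7] x at tip 9.7
part 40 tip z [-73.8 -45.1 -36.9] x at tip 6.0
part 50 tip z [-86.1 -80.2 -72.2] x at tip 10.8
scene [[204.04196026 184.542107  ]
 [203.42201829 176.34458402]]
side [[238.31560565 189.82865651]
 [237.87470259 182.64290515]]
```

View pics/m6.png

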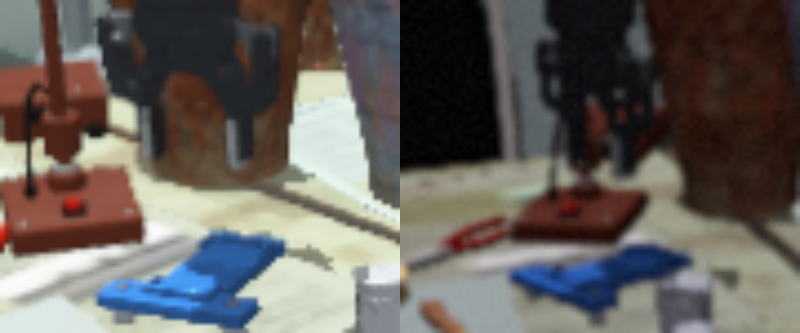

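Scene (left, pad tips near (150,165) and (240,165)) and wrist depth agree: the fingertips end about 28 mm above the reported TCP, so all tool heights need −28 mm. I regrasp with tips at about 6 mm, so the TCP is at about −22 mm.

Emit:
move_arm(xyz=[[1,2,0],[1,2,0],[1,2,0],[1,2,15],[1,2,30],[1,2,45],[1,2,60],[1,2,75],[1,2,85],[1,2,85],[1,2,85]], twist=[[0,0,0],[0,0,0],[0,0,0],[0,0,0],[0,0,0],[0,0,0],[0,0,0],[0,0,0],[0,0,0],[0,0,0],[0,0,0]], jaw=0)

```text
t: 7.77
tcp_pos: [0.4767, 0.259, -0.0021]
tcp_rot: [0.0, 0.979, 0.202, -0.001]
force: [-0.5, 0.5, 0.7]
gripper_width: 0.0856
gripper_force: 0.0
```

Emit:
move_arm(xyz=[[0,0,6],[0,0,12],[0,0,17],[0,0,20],[0,0,20],[0,0,20]], twist=[[0,0,0],[0,0,0],[0,0,0],[0,0,0],[0,0,0],[0,0,0]])

```text
t: 8.27
tcp_pos: [0.4769, 0.259, -0.022]
tcp_rot: [0.0, 0.979, 0.202, -0.0]
force: [-0.2, -0.1, 1.1]
gripper_width: 0.0851
gripper_force: 0.0
```

Emit:
move_arm(xyz=[[0,0,0],[0,0,0],[0,0,0],[0,0,0],[0,0,0],[0,0,0],[0,0,0],[0,0,0]], twist=[[0,0,0],[0,0,0],[0,0,0],[0,0,0],[0,0,0],[0,0,0],[0,0,0],[0,0,0]], jaw=0.6, force=50)

```text
t: 8.93
tcp_pos: [0.477, 0.2595, -0.0214]
tcp_rot: [-0.0, 0.979, 0.202, 0.0]
force: [-1.6, 1.0, 6.2]
gripper_width: 0.0528
gripper_force: 51.6
```

Emit:
move_arm(xyz=[[0,0,-8],[0,0,-20],[0,0,-40],[0,0,-65],[0,0,-90],[0,0,-115],[0,0,-125],[0,0,-125],[0,0,-125]], twist=[[0,0,0],[0,0,0],[0,0,0],[0,0,0],[0,0,0],[0,0,0],[0,0,0],[0,0,0],[0,0,0]])

```text
t: 9.68
tcp_pos: [0.4771, 0.2585, 0.103]
tcp_rot: [0.0, 0.98, 0.201, 0.0]
force: [-0.3, -0.6, -4.0]
gripper_width: 0.0528
gripper_force: 54.1
```

```bash
cat > car.py <<'E'
from meas import *
def carrier(tag):
    "carrier top in the tool frame from wrist depth"
    p,d,f=grab('wrist'); s=robot.sense(); np.savez(tag+'.npz',p=p,d=d,**{k:np.array(v) for k,v in f.items()})
    q=R.from_quat(np.r_[s['tcp_rot'][1:],s['tcp_rot'][0]])
    hsv=cv2.cvtColor(p,cv2.COLOR_RGB2HSV)
    b=biggest((hsv[...,0]>98)&(hsv[...,0]<122)&(hsv[...,1]>100)&(d>0)&(d<.25))
    v,u=np.nonzero(b); L=q.inv().apply(bydepth(f,d,np.c_[u,v])-s['tcp_pos'])*1000
    k=(L[:,0]>15)&(L[:,0]<68); zz=np.median(L[k,2]); k&=abs(L[:,2]-zz)<4
    A=np.c_[L[k,0],L[k,1],np.ones(k.sum())]; c=np.linalg.lstsq(A,L[k,2],rcond=None)[0]
    print('plate z slope x,y (deg)',np.degrees(c[:2]).round(2),'z at tool axis',c[2].round(1))
    q_=L[abs(L[:,2]-zz)<6]
    print('front x',np.percentile(q_[:,0],[99,99.8]).round(1))
    for x in(20,30,40,55,62):
        t=q_[abs(q_[:,0]-x)<4,1]
        if len(t): print('x',x,'y',np.percentile(t,[1,99]).round(1),'mid',np.percentile(t,[1,99]).mean().round(2))
    red=biggest(((hsv[...,0]<8)|(hsv[...,0]>172))&(hsv[...,1]>120)&(cv2.dilate(b.astype(np.uint8),np.ones((9,9)))>0))
    v,u=np.nonzero(red); Lr=q.inv().apply(bydepth(f,d,np.c_[u,v])-s['tcp_pos'])*1000
    print('dot',np.median(Lr,0).round(1),red.sum(),'tcp',s['tcp_pos'].round(4))
E
python3 -c "
from car import *
carrier('w7')
rel([.5335,.0366,.105],-12.2)"
```

```text
plate z slope x,y (deg) [-0.19  0.04] z at tool axis -50.4
front x [70.6 71.2]
x 20 y [-26.2  25.5] mid -0.33
x 30 y [-25.9  25.1] mid -0.39
x 40 y [-26.   25.6] mid -0.19
x 55 y [-26.1  25.6] mid -0.23
x 62 y [-26.1  25.7] mid -0.2
dot [ 62.5  -0.2 -51.7] 338 tcp [0.4766 0.2583 0.1022]
xyz [-35.2 226.2  -2.7] twist [ 0.04  0.06 35.44]
```

The grip is good: the carrier is level, its origin lies on the tool axis (front edge at +71 mm, mid −0.2), and its plate top is 51.7 mm above the TCP. I carry it over the base.

Emit:
move_arm(xyz=[[-3,20,0],[-6,40,0],[-9,60,0],[-12,80,0],[-16,102,0],[-20,126,0],[-24,150,0],[-28,175,0],[-31,200,0],[-34,218,0],[-35,226,0],[-35,226,0],[-35,226,0],[-35,226,0]], twist=[[0,0,3],[0,0,7],[0,0,11],[0,0,15],[0,0,19],[0,0,23],[0,0,27],[0,0,31],[0,0,34],[0,0,35.4],[0,0,35.4],[0,0,35.4],[0,0,35.4],[0,0,35.4]])

```text
t: 10.9
tcp_pos: [0.5335, 0.0387, 0.1027]
tcp_rot: [-0.0, 0.994, -0.105, -0.001]
force: [-1.0, 1.4, -4.8]
gripper_width: 0.0532
gripper_force: 54.0
```

```bash
python3 - <<'E'
from car import *
carrier('w8')
print(robot.sense()['force']); rel([.5335,.0366,.062],-12.2)
# check base from w3 (another wrist place): posts
f=np.load('w3.npz'); uv,P=world(f); k=(P[:,2]>.055)&(P[:,2]<.08)&(uv[:,0]>400)&(uv[:,1]<270)
t=np.zeros(f['d'].shape,np.uint8); t[uv[k,1],uv[k,0]]=1; n,l,s,_=cv2.connectedComponentsWithStats(t)
for i in range(1,n):
    if s[i,4]>40:
        v,u=np.nonzero(l==i); q=bydepth(f,f['d'],np.c_[u,v]); q=q[q[:,2]>np.percentile(q[:,2],90)-.004]; print(s[i],np.percentile(q[:,2],90),cv2.minEnclosingCircle((q[:,:2]*1000).astype(np.float32)))
E
```

```text
plate z slope x,y (deg) [-0.06  0.06] z at tool axis -49.6
front x [70.1 70.8]
x 20 y [-25.5  26.7] mid 0.58
x 30 y [-25.3  26.3] mid 0.53
x 40 y [-25.2  26.5] mid 0.61
x 55 y [-25.2  26.5] mid 0.61
x 62 y [-25.4  26.6] mid 0.64
dot [ 62.    0.7 -50.8] 338 tcp [0.5336 0.0389 0.1028]
[-0.93633827  1.18676399 -3.03260949]
xyz [ 0.4  2.3 40.8] twist [-0.02  0.05  0.17]
[ 440  162   60   55 1961] 0.0690821863755495 ((494.65289306640625, 91.8099136352539), 23.54391860961914)
[516 229  37  33 913] 0.06299655859669462 ((475.44805908203125, 3.8202855587005615), 15.528556823730469)
```

Both wrist views agree on the posts to within 1 mm. I descend toward home, with the home TCP at about 42 mm.

Emit:
move_arm(xyz=[[0,2,8],[0,2,18],[0,2,28],[0,2,38],[0,2,45],[0,2,50],[0,2,53],[0,2,54],[0,2,54]], twist=[[0,0,0.2],[0,0,0.2],[0,0,0.2],[0,0,0.2],[0,0,0.2],[0,0,0.2],[0,0,0.2],[0,0,0.2],[0,0,0.2]])

```text
t: 11.7
tcp_pos: [0.5336, 0.0356, 0.0489]
tcp_rot: [0.0, 0.994, -0.107, -0.0]
force: [0.3, -0.1, -4.0]
gripper_width: 0.0534
gripper_force: 54.0
```

Emit:
move_arm(xyz=[[0,0,1],[0,0,2],[0,0,3],[0,0,4],[0,0,5],[0,0,5],[0,0,5]], twist=[[0,0,0],[0,0,0],[0,0,0],[0,0,0],[0,0,0],[0,0,0],[0,0,0]])

```text
t: 12.28
tcp_pos: [0.5336, 0.0356, 0.0441]
tcp_rot: [0.0, 0.994, -0.107, -0.0]
force: [-0.3, 0.1, -3.0]
gripper_width: 0.0528
gripper_force: 54.0
```

Emit:
move_arm(xyz=[[0,0,0.5],[0,0,1],[0,0,1.5],[0,0,2],[0,0,2],[0,0,2]], twist=[[0,0,0],[0,0,0],[0,0,0],[0,0,0],[0,0,0],[0,0,0]])

```text
t: 12.78
tcp_pos: [0.534, 0.036, 0.0425]
tcp_rot: [-0.0, 0.994, -0.107, 0.0]
force: [-1.0, 2.6, 4.8]
gripper_width: 0.0529
gripper_force: 54.8
```

Emit:
move_arm(xyz=[[0,0,0.3],[0,0,0.3],[0,0,0.3],[0,0,0.3]], twist=[[0,0,0],[0,0,0],[0,0,0],[0,0,0]], force=20, jaw=0.4)

```text
t: 13.12
tcp_pos: [0.534, 0.036, 0.0424]
tcp_rot: [-0.0, 0.994, -0.107, 0.0]
force: [-1.3, 1.4, 7.1]
gripper_width: 0.0533
gripper_force: 55.4
```

Emit:
move_arm(xyz=[[0,0,0],[0,0,0],[0,0,0],[0,0,0],[0,0,0],[0,0,0],[0,0,0]], twist=[[0,0,0],[0,0,0],[0,0,0],[0,0,0],[0,0,0],[0,0,0],[0,0,0]], jaw=0.15)

```text
t: 13.7
tcp_pos: [0.5336, 0.0355, 0.0418]
tcp_rot: [0.0, 0.994, -0.107, -0.0]
force: [-0.6, 0.5, 1.2]
gripper_width: 0.0727
gripper_force: 0.0
```

```bash
python3 -c "
from car import *
carrier('w9')
print(robot.sense()['force'])"
```

```text
plate z slope x,y (deg) [-0.08 -0.01] z at tool axis -50.4
front x [70.1 70.8]
x 20 y [-26.4  25.6] mid -0.39
x 30 y [-26.2  25.4] mid -0.36
x 40 y [-26.4  25.7] mid -0.38
x 55 y [-26.3  25.6] mid -0.34
x 62 y [-26.3  25.7] mid -0.29
dot [ 62.   -0.2 -51.6] 342 tcp [0.5337 0.0355 0.0418]
[ 5.46435277e-03 -4.33707656e-05  1.23479004e-01]
```

The carrier is released and level (0.1°), with its top at 93.4 mm against 93.7 mm home, so it is seated. I retreat straight up and measure the stone.

Emit:
move_arm(xyz=[[0,0,-8],[0,0,-20],[0,0,-40],[0,0,-70],[0,0,-100],[0,0,-130],[0,0,-155],[0,0,-160],[0,0,-160]], twist=[[0,0,0],[0,0,0],[0,0,0],[0,0,0],[0,0,0],[0,0,0],[0,0,0],[0,0,0],[0,0,0]], jaw=0)

```text
t: 14.5
tcp_pos: [0.5346, 0.0356, 0.2042]
tcp_rot: [-0.0, 0.994, -0.108, 0.002]
force: [-0.2, 0.4, -0.5]
gripper_width: 0.0851
gripper_force: 0.0
```

```bash
cat > stone.py <<'E'
from meas import *
def stone(f,near=(.48,-.285),lo=.018,hi=.032):
    "block top near a place: depth-cut component, rectangle in world mm"
    d=f['d']; uv,P=world(f); k=(P[:,2]>lo)&(P[:,2]<hi)&(np.hypot(P[:,0]-near[0],P[:,1]-near[1])<.07)
    t=np.zeros(d.shape,np.uint8); t[uv[k,1],uv[k,0]]=1; t=biggest(clean(t)); v,u=np.nonzero(t)
    q=bydepth(f,d,np.c_[u,v]); print('z',np.percentile(q[:,2],[5,50,95]).round(4))
    cs,_=cv2.findContours(t.astype(np.uint8),cv2.RETR_EXTERNAL,cv2.CHAIN_APPROX_NONE)
    w=onplane(f,max(cs,key=cv2.contourArea).reshape(-1,2),np.median(q[:,2]))[:,:2]*1000
    r=cv2.minAreaRect(w.astype(np.float32)); print(r); b=cv2.boxPoints(r); e=b-np.roll(b,1,0); i=np.argmax(np.hypot(*e.T)); print('long axis deg',np.degrees(np.arctan2(e[i,1],e[i,0])))
E
python3 -c "
from stone import *
stone(np.load('w1.npz'))
print(robot.sense()['tcp_pos'])
rel([.42,-.32,.20],0)"
```

```text
z [0.0218 0.0235 0.0249]
((491.14544677734375, -278.26873779296875), (39.96231460571289, 89.60066223144531), 36.80941390991211)
long axis deg -53.190582
[0.53461469 0.03561784 0.2042146 ]
xyz [-35.9 371.9   3.6] twist [ -0.05  -0.23 -12.35]
```

The stone is at about (0.491, −0.278), its long axis at −53.2°, top z about 24 mm, footprint 40.0 × 89.6 mm, so it is the right one. I go near it with one close look.

```bash
python3 -c "
from h import *
rel([.455,-.230,.13],-53.2)"
```

```text
xyz [-21.2 276.6  73.8] twist [-0.15 -0.19 40.85]
```

Emit:
move_arm(xyz=[[-3,30,0],[-5,60,0],[-7,90,5],[-10,120,15],[-12,150,25],[-14,180,36],[-16,210,48],[-18,240,60],[-21,265,70],[-21,277,74],[-21,277,74],[-21,277,74]], twist=[[0,0,4],[0,0,9],[0,0,14],[0,0,19],[0,0,24],[0,0,29],[0,0,34],[0,0,38],[0,0,40.8],[0,0,40.8],[0,0,40.8],[0,0,40.8]])

```text
t: 15.5
tcp_pos: [0.4537, -0.2301, 0.1272]
tcp_rot: [-0.0, 0.895, -0.447, -0.001]
force: [-0.3, -0.1, -0.2]
gripper_width: 0.0851
gripper_force: 0.0
```

```bash
python3 -c "
from stone import *
p,d,m=grab('wrist'); f={'p':p,'d':d,**m}
stone(f)
print(robot.sense()['tcp_pos'])
rel([.4912,-.2783,-.021],-53.2)"
```

```text
z [0.022  0.0234 0.0247]
((490.99774169921875, -278.6220397949219), (39.688106536865234, 88.11216735839844), 36.90162658691406)
long axis deg 126.90164
[ 0.45421416 -0.22940569  0.1276004 ]
xyz [ 6.150e+01 -1.000e-01  1.485e+02] twist [-0.    0.06  0.17]
```

Both looks agree, so I move over the stone and down.

Emit:
move_arm(xyz=[[25,0,15],[50,0,35],[61,0,60],[61,0,85],[61,0,105],[61,0,122],[61,0,135],[61,0,144],[61,0,148],[61,0,148],[61,0,148]], twist=[[0,0,0],[0,0,0],[0,0,0],[0,0,0],[0,0,0],[0,0,0],[0,0,0],[0,0,0],[0,0,0],[0,0,0],[0,0,0]])

```text
t: 16.47
tcp_pos: [0.4911, -0.2789, -0.0196]
tcp_rot: [-0.0, 0.895, -0.447, 0.0]
force: [-0.2, 0.0, 0.4]
gripper_width: 0.0855
gripper_force: 0.0
```

Emit:
move_arm(xyz=[[0,0,0],[0,0,0],[0,0,0],[0,0,0],[0,0,0],[0,0,0],[0,0,0],[0,0,0],[0,0,0]], twist=[[0,0,0],[0,0,0],[0,0,0],[0,0,0],[0,0,0],[0,0,0],[0,0,0],[0,0,0],[0,0,0]], jaw=0.75, force=40)

```text
t: 17.22
tcp_pos: [0.491, -0.2795, -0.0194]
tcp_rot: [-0.0, 0.894, -0.447, 0.001]
force: [0.0, 0.7, 6.0]
gripper_width: 0.0389
gripper_force: 40.2
```

Emit:
move_arm(xyz=[[0,0,-8],[0,0,-25],[0,0,-50],[0,0,-80],[0,0,-110],[0,0,-140],[0,0,-155],[0,0,-160],[0,0,-160]], twist=[[0,0,0],[0,0,0],[0,0,0],[0,0,0],[0,0,0],[0,0,0],[0,0,0],[0,0,0],[0,0,0]])

```text
t: 17.97
tcp_pos: [0.4909, -0.2796, 0.1413]
tcp_rot: [-0.0, 0.894, -0.447, 0.001]
force: [-0.3, -0.5, -3.1]
gripper_width: 0.0392
gripper_force: 41.5
```

```bash
python3 - <<'E'
from meas import *
p,d,f=grab('wrist'); s=robot.sense(); np.savez('w10.npz',p=p,d=d,**{k:np.array(v) for k,v in f.items()})
q=R.from_quat(np.r_[s['tcp_rot'][1:],s['tcp_rot'][0]])
uv,P=world({**f,'d':d}); L=q.inv().apply(P-s['tcp_pos'])*1000
k=(abs(L[:,1])<30)&(L[:,0]>15)&(L[:,0]<60)&(L[:,2]>-60)&(L[:,2]<-10)
Q=L[k]; zz=np.percentile(Q[:,2],[5,50,95]);print('z',zz,k.sum())
Q=Q[abs(Q[:,2]-zz[1])<3]
c=np.linalg.lstsq(np.c_[Q[:,:2],np.ones(len(Q))],Q[:,2],rcond=None)[0]; print('slopes deg',np.degrees(c[:2]),'z0',c[2])
print('front x',np.percentile(Q[:,0],[98,99.5]),'nearest',Q[:,0].min())
for x in(20,25,30,35,40):
    t=Q[abs(Q[:,0]-x)<2.5,1]; print(x,np.percentile(t,[1,99]).round(1) if len(t) else None)
print(s['tcp_pos'],s['force'])
rel([.5336,.0359,.14],-12.2)
E
```

```text
z [-45.246671   -44.16090555 -34.89112944] 7634
slopes deg [0.96259753 0.0285737 ] z0 -44.683687545219954
front x [44.30629548 44.67441387] nearest 15.000702930383087
20 [-18.5  20.1]
25 [-18.5  20.1]
30 [-18.6  20. ]
35 [-18.5  20. ]
40 [-18.6  20. ]
[ 0.49034813 -0.27924915  0.1399551 ] [-0.30897316  0.94619288 -2.40048424]
xyz [-2.262e+02 -2.237e+02 -1.000e-01] twist [-0.000e+00 -2.000e-02 -4.094e+01]
```

The stone is centred in the grip (−0.3, +0.75 mm) and nearly level. I carry it over the tray.

Emit:
move_arm(xyz=[[-20,-20,0],[-41,-41,0],[-62,-61,0],[-83,-82,0],[-104,-103,0],[-125,-124,0],[-146,-144,0],[-167,-165,0],[-188,-186,0],[-207,-205,0],[-220,-218,0],[-226,-224,0],[-226,-224,0],[-226,-224,0],[-226,-224,0]], twist=[[0,0,-4],[0,0,-8],[0,0,-12],[0,0,-16],[0,0,-20],[0,0,-24],[0,0,-28],[0,0,-32],[0,0,-36],[0,0,-39],[0,0,-40.9],[0,0,-40.9],[0,0,-40.9],[0,0,-40.9],[0,0,-40.9]])

```text
t: 19.27
tcp_pos: [0.5336, 0.0341, 0.1392]
tcp_rot: [0.001, 0.994, -0.108, -0.001]
force: [-1.4, -0.7, -2.4]
gripper_width: 0.0392
gripper_force: 41.4
```

```bash
python3 - <<'E'
from meas import *
p,d,f=grab('wrist'); s=robot.sense(); save(p,'w11.png')
q=R.from_quat(np.r_[s['tcp_rot'][1:],s['tcp_rot'][0]])
hsv=cv2.cvtColor(p,cv2.COLOR_RGB2HSV)
b=biggest((hsv[...,0]>98)&(hsv[...,0]<122)&(hsv[...,1]>100)&(d>0)&(d<.32)); v,u=np.nonzero(b)
L=q.inv().apply(bydepth(f,d,np.c_[u,v])-s['tcp_pos'])*1000; k=abs(L[:,2]-np.median(L[:,2]))<6;L=L[k]
print('n',len(L),'plate z',np.median(L[:,2]),'front x',np.percentile(L[:,0],[99,99.8]),'min',L[:,0].min())
for x in(45,50,55,62,66):
    t=L[abs(L[:,0]-x)<3,1]; print(x,np.percentile(t,[1,99]).round(1) if len(t)>5 else None)
print(s['tcp_pos'],s['force']); rel([.5339,.0366,.085],-12.2)
E
```

```text
n 4496 plate z 47.077347396733614 front x [70.27476309 70.29371382] min 31.654862161391016
45 [-28.3  24.1]
50 [-28.1  24.5]
55 [-27.9  24.5]
62 [-28.2  24.3]
66 [-28.1  24.1]
[0.53375515 0.03399509 0.13942927] [-0.65429282 -0.52533169 -1.67781779]
xyz [-0.4 -2.6 54.4] twist [ 0.06  0.05 -0.19]
```

View pics/w11.png

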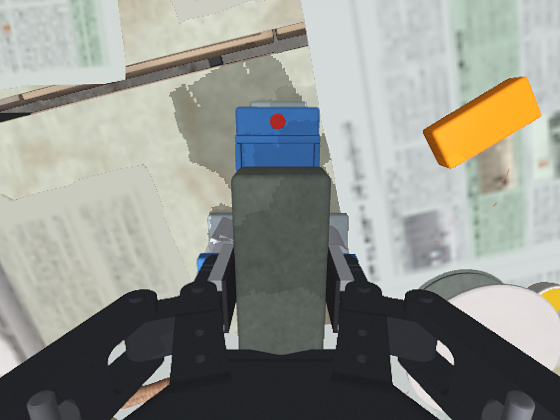

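The stone (columns 233–330) lies in line above the carrier, whose red dot is at (278,121). A 2.6 mm shift along tool −y centres it, then I lower.

Emit:
move_arm(xyz=[[0,-2,8],[0,-2.6,20],[0,-2.6,32],[0,-2.6,42],[0,-2.6,50],[0,-2.6,55],[0,-2.6,57],[0,-2.6,57],[0,-2.6,57]], twist=[[0,0,-0.2],[0,0,-0.2],[0,0,-0.2],[0,0,-0.2],[0,0,-0.2],[0,0,-0.2],[0,0,-0.2],[0,0,-0.2],[0,0,-0.2]])

```text
t: 20.07
tcp_pos: [0.5349, 0.0384, 0.083]
tcp_rot: [-0.0, 0.994, -0.105, 0.0]
force: [-1.2, 0.4, -2.1]
gripper_width: 0.039
gripper_force: 41.4
```

Emit:
move_arm(xyz=[[0,0,1],[0,0,2],[0,0,3],[0,0,4],[0,0,5],[0,0,6],[0,0,6],[0,0,6]], twist=[[0,0,0],[0,0,0],[0,0,0],[0,0,0],[0,0,0],[0,0,0],[0,0,0],[0,0,0]])

```text
t: 20.73
tcp_pos: [0.5347, 0.0384, 0.0768]
tcp_rot: [0.0, 0.994, -0.105, -0.0]
force: [-0.6, 0.5, -2.8]
gripper_width: 0.0395
gripper_force: 41.4
```

Emit:
move_arm(xyz=[[-0.5,1,0],[-0.5,1,0.5],[-0.5,1,1],[-0.5,1,1.5],[-0.5,1,2],[-0.5,1,2],[-0.5,1,2]], twist=[[0,0,0],[0,0,0],[0,0,0],[0,0,0],[0,0,0],[0,0,0],[0,0,0]])

```text
t: 21.32
tcp_pos: [0.534, 0.0375, 0.0748]
tcp_rot: [0.0, 0.994, -0.105, -0.0]
force: [0.8, -0.6, -2.4]
gripper_width: 0.0392
gripper_force: 41.4
```

Emit:
move_arm(xyz=[[0,0,0.4],[0,0,0.8],[0,0,1.2],[0,0,1.2],[0,0,1.2]], twist=[[0,0,0],[0,0,0],[0,0,0],[0,0,0],[0,0,0]])

```text
t: 21.73
tcp_pos: [0.5341, 0.0375, 0.0741]
tcp_rot: [0.0, 0.994, -0.105, 0.0]
force: [-1.6, -0.2, 5.3]
gripper_width: 0.0393
gripper_force: 42.2
```

Emit:
move_arm(xyz=[[0,0,0],[0,0,0],[0,0,0],[0,0,0],[0,0,0],[0,0,0]], twist=[[0,0,0],[0,0,0],[0,0,0],[0,0,0],[0,0,0],[0,0,0]], jaw=0.35, force=20)

```text
t: 22.23
tcp_pos: [0.5341, 0.0376, 0.0736]
tcp_rot: [-0.0, 0.994, -0.105, -0.0]
force: [0.2, 0.3, -0.1]
gripper_width: 0.0553
gripper_force: 0.0
```

Emit:
move_arm(xyz=[[0,0,-3],[0,0,-8],[0,0,-18],[0,0,-35],[0,0,-60],[0,0,-90],[0,0,-115],[0,0,-120],[0,0,-120]], twist=[[0,0,0],[0,0,0],[0,0,0],[0,0,0],[0,0,0],[0,0,0],[0,0,0],[0,0,0],[0,0,0]])

```text
t: 22.98
tcp_pos: [0.5352, 0.0376, 0.1963]
tcp_rot: [-0.001, 0.994, -0.105, 0.002]
force: [-0.8, 0.1, -0.6]
gripper_width: 0.0553
gripper_force: 0.0
```

Emit:
move_arm(xyz=[[-20,0,0],[-40,0,0],[-50,0,0],[-50,0,0],[-50,0,0]], twist=[[0,0,0],[0,0,0],[0,0,0],[0,0,0],[0,0,0]])

```text
t: 23.4
tcp_pos: [0.4853, 0.0479, 0.1935]
tcp_rot: [0.0, 0.995, -0.105, -0.0]
force: [-0.2, 0.1, 0.5]
gripper_width: 0.0556
gripper_force: 0.0
```

```bash
python3 - <<'E'
from meas import *
p,d,f=grab('wrist'); s=robot.sense(); p2,d2,m2=grab('scene')
a=cv2.resize(p,(480,360)); b=cv2.resize(p2[170:260,220:300],(320,360))
save(np.hstack([a,b]),'w12.png')
o=np.array([.5336,.0359,.0637]);A=down(-12.2).as_matrix();B=np.c_[A[:,0],-A[:,1],-A[:,2]]
uv,P=world({**f,'d':d}); L=(P-o)@B*1000; hsv=cv2.cvtColor(p,cv2.COLOR_RGB2HSV)[uv[:,1],uv[:,0]]
blue=(hsv[:,0]>98)&(hsv[:,0]<122)&(hsv[:,1]>100)
def fit(k,n):
    Q=L[k]; c=np.linalg.lstsq(np.c_[Q[:,:2],np.ones(len(Q))],Q[:,2],rcond=None)[0]
    print(n,k.sum(),'slope deg',np.degrees(c[:2]).round(2),'z0',c[2].round(1),'x',np.percentile(Q[:,0],[.5,99.5]).round(1),'y',np.percentile(Q[:,1],[.5,99.5]).round(1))
box=(abs(L[:,0])<80)&(abs(L[:,1])<65)
fit(box&blue&(abs(L[:,2]-30)<4),'plate'); fit(box&~blue&(abs(L[:,2]-54)<5),'stone')
print(s['tcp_pos'],s['force'],s['t'])
E
```

```text
plate 6326 slope deg [ 0.15 -0.02] z0 28.7 x [-64.8  70.2] y [-57.   58.1]
stone 6480 slope deg [-0.09 -0.11] z0 53.3 x [-45.1  43. ] y [-18.1  21.1]
[0.48605318 0.04789812 0.19357326] [ 0.43822971 -0.08926351 -0.13384094] 23.45
```

View pics/w12.png

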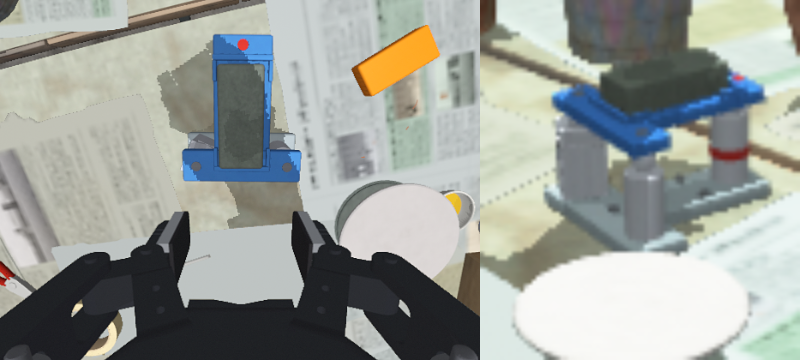

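The view shows the carrier level on its posts with the stone inside the fences (wrist tile columns 217–266, rows 63–168). The stone top is 24.6 mm above the plate and both slopes are under 0.2°. I'm handing the job in.

```bash
python3 -c "
from rig import workorder
print(workorder.close_job())"
```

```text
the job is handed in; nothing more can be done
None
```

The carrier is seated level on the base's three posts, the large oil stone lies flat between the tray fences, and the job is handed in at about 23.5 s; the first grasp closed above the carrier because the fingertips end about 28 mm short of the stated TCP, and the second held.

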